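# Prove the bag sealer dead before its heating strip is changed

### The arm

A 6-joint arm with a two-finger parallel gripper is mounted at the origin on the work surface. World frame = base frame: x ahead of the robot, y to its left, z up, the work surface at z = 0. Lengths are in m, angles in rad, forces in N, time in s.
With the tool pointing down it reaches from about 0.375 to 0.9 m from the base axis. Payload 3.1 kg.
Tool frame: the origin (TCP) lies on the centre line of the jaws, within the pads' length; the fingertips stand 8 mm ahead of it and the grasp point (between the pads) lies 11 mm behind it; z points along the fingers, y is the line along which they close (so a half turn about z gives the same grasp; the last joint's range is limited). The gripper opens to 85 mm and grips with 20 to 120 N. Pads are 22 mm wide; open, the fingers measure 114 mm over their backs; the gripper's body (76 mm by 85 mm) begins 54 mm behind the grasp point. The pads swing forward as they close: fully open they stand 13 mm farther back than shut.
Start: joints at [-1.438, 0.527, 1.433, -0, 1.181, -0.178], TCP at [0.192, -0.595, 0.239] pointing down, gripper open.
Joint ranges: [-3.08, 3.08], [-0.75, 2.2], [0.22, 2.44], [-1.43, 4.57], [0, 2.65], [-2.85, 2.85]. Speed limits (rad/s): [2.79, 2.79, 3.14, 3.14, 3.14, 3.14].

### API

Orientations are given as a unit quaternion [x, y, z, w].
In Python, from station import * gives the robot as it stands.
- The arm moves only by the tool play_rows, never from a script. Its argument "rows" is a list of rows, each a list of 3 entries, a list of its own where there are three numbers: the turn, a rotation vector about the tool's x, y, z in degrees, then the shift along the tool's x, y, z in mm, then the closure, from 0 (fully open) to 1 (shut). In form: [[[ax, ay, az], [dx, dy, dz], jaw], ...]. A call has 1 to 12 rows; each row shifts and turns the commanded pose from where the row before left it, along the tool's axes as they then stand; what a row does not reach is not made up. A row lasts 1/12 s, in which the tool goes at most 41.7 mm and 7.16 degrees, less where a joint would pass 70% of its speed; a pose out of reach is approached as far as the arm can. A call with a gripper value outside its range is refused whole. The fingers move at their own pace and stop on an object; "grip_force" is the grip in N (left out, the last holds). Time passes only in rows, so rows that do not move let the fingers close. It gives the time, the measured TCP pose, the force, the opening and the grip force at its end, in the units of the state.
- sense(): the state, without advancing time (a new reading comes with each control period).
- snapshot(name): name is "scene" or "top" or "wrist"; returns (picture, depth): 400x640x3 uint8, red, green, blue; 400x640 float32, m along the optical axis (not along the pixel's ray), 0 where there is no reading.
- get_calibration(name): a dict with "vfov" (degrees; the focal length in pixels is half the picture's height over the tangent of half this angle, whatever the lens; pixels are square), "cx", "cy" (the principal point, pixels), "xyz" and "attitude" of the camera in the world. Camera axes: x right, y down, z forward; pixel columns grow to the right and rows downward; lengths in m; the calibration is good to about 2 mm. A picture is of the moment at which its call begins: read the wrist's pose just before it. get_calibration takes no time and is no camera call; for the wrist camera it gives the pose at the moment of the call.
- sign_off(): hands the job in; it is judged then, once.
The state is a dict: "t": time; "q": joint angles; "qd": joint speeds; "tau": joint torques, N m; "tcp_pos": TCP position; "tool_rot": TCP orientation; "force": force on the tool from outside, world axes, zero at the start; "ft_torque": the same for the moment, N m; "finger_gap": opening from 0.0 (shut) to 1.0 (fully open); "gripper_force": force on a finger pad.
Only numpy, scipy, OpenCV 4.12 (cv2) and the standard library are available. Lean on these libraries where they do the work, as an engineer would, in place of code of your own. Each camera call takes 0.05 s, during which the arm holds its last target. There are 200 camera calls.

### The job

The heating strip of the specimen-bag sealer is about to be changed. Turn its timer dial all the way down to off (fully anticlockwise, to the stop), and only then press the sealing arm right down to its stop and hold it there for two seconds to prove that the strip stays dead. Ease the arm back up under the gripper rather than letting it fly up, then let go, and leave the other things on the table where they are.

Things in the scene. Friction and masses are not known exactly. Their poses are not given: they have to be found in the camera images.
- sealer: Hand impulse bag sealer, fixed to the table. Slim blue housing 86 mm wide (local x), 360 mm long (local y, -170 to +190 mm), top at 66 mm; origin on the table, z up. Blue arm with black grip, hinged near the middle; the grip overhangs the -y end. At the +y end a grey panel (top at 72 mm) with white scale and silver-and-black timer dial, axis vertical at local (0, 142 mm).
- timer (a joint): Angle of the timer dial, rad: 0 = off, its end stop fully anticlockwise seen from above; grows clockwise to 4.71 (longest time, other stop). It starts somewhere in between. About 0.06 N m of friction, no detents and no spring: it stays where it is left.
- dial_centre (a point): On the dial's vertical axis, at the top of its bar (103 mm above the table). The dial: a silver round skirt 62 mm across, its top 81 mm above the table, and on it an upright black bar 58 mm long, 14 mm thick, 22 mm high, centred on the axis; a white line marks its pointer half. Frame x axis: along the bar to the pointer end.
- dial_pointer (a point): Top of the white-lined end of the dial's bar, 29 mm from the dial axis. Seen from above the bar turns anticlockwise as the timer is turned down. At off it points at the red tick: 135 degrees anticlockwise of the sealer's local +x.
- jaw_arm (a joint): Angle of the sealing arm, rad: 0 = up (rest, held there by a spring, grip end raised), 0.36 = fully down on its stop, level. The grip sinks 101 mm; at the grip the spring needs about 5 N to start and about 12 N at the stop. Let go, the spring throws it up.
- grip_top (a point): Middle of the top face of the arm's black grip: where to press. Grip 34 mm wide, 92 mm long, 30 mm thick; its raised end is up to 230 mm high. In the arm's frame (y along the arm to the hinge, z up through the arm) it lies 290 mm from the hinge axis along -y and 20 mm above it: 112 mm above the table with the arm down, 213 mm with it up.
- jaw_hinge (a point): Hinge axis of the arm, on the housing 92 mm above the table; the axis runs along the sealer's local x. Local y points to the dial, -y to the grip.
- bottle: Green drink bottle with a green cap, 66 mm across, 190 mm high, standing beside the sealer; origin at the centre of its underside. Leave alone.
- tape: White roll of tape lying flat, 90 mm across, 24 mm high; origin at the centre of its underside. Leave alone.
- tray: Cardboard specimen tray with a dried bracket fungus in it, 110 x 85 mm, about 32 mm high; origin at the centre of its underside. Leave alone.
- jar: Clear specimen jar with an orange lid, 60 mm across, 75 mm high; origin at the centre of its underside. Leave alone.

How it is judged:
By the outcome, as a careful person would: the job done as asked, in the order asked, and still so for the second after the job is handed in, with the robot touching nothing.
It also fails if it takes over 70 s, if anything falls off the work surface, if the arm or the gripper's body presses on something with over 40 N, if the wrist force passes 120 N, or if a joint passes its speed limit or range.

## Working session

There is one attempt and no reset: what is moved stays moved. The work goes in short steps, Python scripts to look and compute and a tool call to move; the robot and the scene stay as the last step left them, time stands still between calls to the robot, and variables do not carry over. Pictures are saved under pics/ and viewed, at most 10 in all, crops included, and the job is handed in when it is done.

Besides the shell and the picture viewer there is one more tool, called after "Request:" as name(argument=value, ...), one argument or row to a line, values as JSON. play_rows: Moves the arm, as the interface text tells. Its arguments: {"type":"object","properties":{"rows":{"type":"array","items":{"type":"array"}},"grip_force":{"type":"number"}},"required":["rows"]}

```bash
mkdir -p pics; cat > h.py <<'E'
from station import *
import numpy as np, cv2
from scipy.spatial.transform import Rotation as R
def cam(n):
    c=get_calibration(n); f=200/np.tan(np.radians(c["vfov"])/2)
    a=np.array(c["attitude"]); M=R.from_quat(a).as_matrix() if a.size==4 else a.reshape(3,3)
    return f,c["cx"],c["cy"],np.array(c["xyz"]),M
def ray(k,u,v):
    f,cx,cy,p,M=k; return p, M@np.array([(u-cx)/f,(v-cy)/f,1])
def onz(k,u,v,z):
    p,d=ray(k,u,v); return p+d*(z-p[2])/d[2]
def pts(k,D):
    f,cx,cy,p,M=k; v,u=np.mgrid[:400,:640]
    return p+np.stack([(u-cx)/f*D,(v-cy)/f*D,D],-1)@M.T
def proj(k,P):
    f,cx,cy,p,M=k; c=M.T@(np.array(P)-p); return cx+f*c[0]/c[2],cy+f*c[1]/c[2]
E
python3 - <<'E'
from h import *
s=sense();print(s["t"],s["tcp_pos"],s["tool_rot"])
for n in("scene","top"):
    print(get_calibration(n))
    I,D=snapshot(n);cv2.imwrite(f"pics/{n}0.png",I[...,::-1]);np.savez(f"{n}0.npz",I=I,D=D)
E
```

```text
0.0 [ 0.19165264 -0.59415264  0.23835347] [ 9.87875686e-01  1.55243330e-01  2.29560664e-05 -1.06628541e-03]
{'vfov': 56.72308749538819, 'cx': 317.17215156162865, 'cy': 201.13979602336448, 'xyz': array([ 0.87171493, -0.38422716,  0.58340506]), 'attitude': array([ 0.85521676,  0.28882134, -0.14106874, -0.40655397])}
{'vfov': 45.24004916350254, 'cx': 315.67097787575887, 'cy': 198.91562509281434, 'xyz': array([0.37752737, 0.04940651, 1.21962264]), 'attitude': array([-0.69699625,  0.71296927, -0.05270848,  0.05561354])}
```

View pics/top0.png

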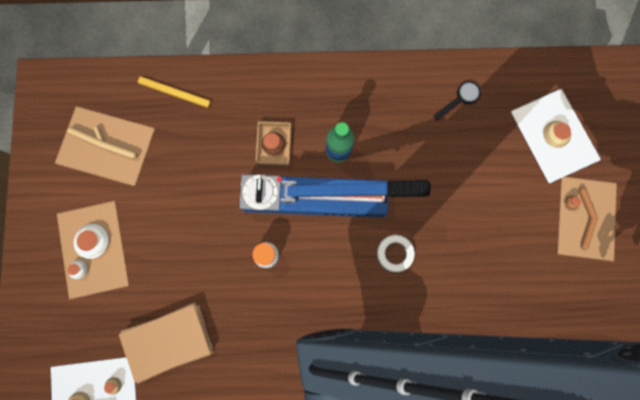

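View pics/scene0.png

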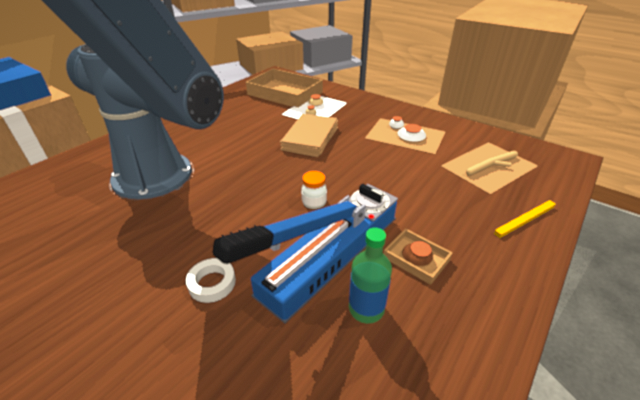

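```bash
python3 - <<'E'
from h import *
T=np.load("top0.npz");k=cam("top");P=pts(k,T["D"])
S=np.load("scene0.npz");ks=cam("scene");PS=pts(ks,S["D"])
def obj(I,P,lo,hi,zr,xr=(.2,.9),yr=(-.5,.6)):
    h=cv2.cvtColor(I,cv2.COLOR_RGB2HSV);m=cv2.inRange(h,lo,hi)>0
    m&=(P[...,2]>zr[0])&(P[...,2]<zr[1])&(P[...,0]>xr[0])&(P[...,0]<xr[1])&(P[...,1]>yr[0])&(P[...,1]<yr[1])
    return P[m]
for n,lo,hi,zr in [("blue",(100,100,40),(125,255,255),(.03,.075)),("armblue",(100,100,40),(125,255,255),(.085,.25)),("black",(0,0,0),(180,255,60),(.12,.25)),("green",(45,80,30),(85,255,255),(.05,.22)),("orange",(5,150,150),(15,255,255),(.06,.09)),("barblack",(0,0,0),(180,255,70),(.09,.112))]:
    for w,I,Q in(("top",T["I"],P),("scene",S["I"],PS)):
        q=obj(I,Q,lo,hi,zr,xr=(.35,.9),yr=(-.3,.4))
        if len(q)<5: print(n,w,len(q));continue
        if n in("black","barblack","armblue","blue") :
            r=cv2.minAreaRect((q[:,:2]*1000).astype(np.float32));print(n,w,len(q),np.round(r[0]),np.round(r[1]),round(r[2],1),"z",np.percentile(q[:,2],[5,50,95]).round(3))
        else: print(n,w,len(q),q.mean(0).round(3),"z",np.percentile(q[:,2],[5,50,95]).round(3))
c=np.hstack([cv2.resize(T["I"][165:225,230:300],None,fx=5,fy=5,interpolation=cv2.INTER_CUBIC),cv2.resize(S["I"][175:235,335:405],None,fx=5,fy=5,interpolation=cv2.INTER_CUBIC)])
cv2.imwrite("pics/c1.png",c[...,::-1])
for uv in((260,190),(300,197),(380,197)):print(uv,P[uv[1],uv[0]])
E
```

```text
blue top 2011 [604.  51.] [352. 158.] 86.3 z [0.042 0.065 0.069]
blue scene 4619 [629.  44.] [352. 205.] 85.6 z [0.035 0.065 0.068]
armblue top 1182 [614.   3.] [222. 124.] 86.0 z [0.112 0.152 0.187]
armblue scene 1649 [589. -15.] [186. 224.] 50.1 z [0.091 0.151 0.187]
black top 685 [ 555. -148.] [86. 34.] 86.2 z [0.194 0.209 0.223]
black scene 1425 [ 557. -152.] [88. 33.] 85.3 z [0.19  0.21  0.224]
green top 625 [ 0.684 -0.007  0.144] z [0.107 0.134 0.191]
green scene 1749 [ 0.7   -0.023  0.139] z [0.099 0.133 0.191]
orange top 359 [0.426 0.18  0.075] z [0.071 0.074 0.078]
orange scene 393 [0.533 0.024 0.077] z [0.066 0.079 0.081]
barblack top 51 [565. 186.] [ 9. 34.] 87.9 z [0.1   0.102 0.106]
barblack scene 150 [587. 144.] [ 52. 115.] 16.1 z [0.091 0.099 0.104]
(260, 190) [0.57478986 0.18328891 0.10132076]
(300, 197) [0.55963946 0.08979081 0.07745653]
(380, 197) [ 0.55486365 -0.10251479  0.07951439]
```

View pics/c1.png

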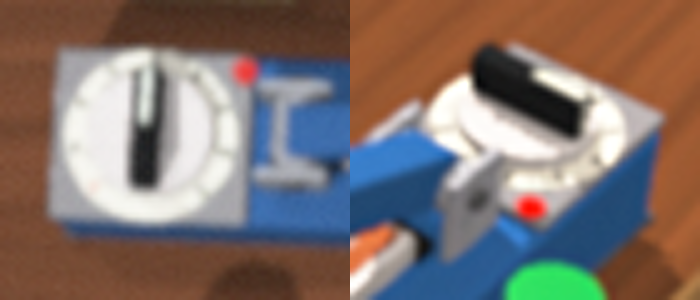

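The top view shows the dial at about (259,190), with the white-lined half of its bar pointing to image up, close to sealer local +x. That leaves about 133° to turn anticlockwise. The grip is at about (410,188). I'm moving above the dial next.

Request:
play_rows(
  rows=[
    [[0,0,0],[0,0,-40],0.4],
    [[0,0,0],[0,0,-40],0.4],
    [[0,0,0],[25,-26,0],0.4],
    [[0,0,0],[25,-26,0],0.4],
    [[0,0,0],[25,-26,0],0.4],
    [[0,0,0],[25,-26,0],0.4],
    [[0,0,0],[25,-26,0],0.4],
    [[0,0,0],[25,-26,0],0.4],
    [[0,0,0],[25,-26,0],0.4],
    [[0,0,0],[25,-26,0],0.4],
    [[0,0,0],[25,-26,0],0.4],
    [[0,0,0],[25,-26,0],0.4],
  ],
)

```text
t: 1.1
tcp_pos: [0.3501, -0.2688, 0.3191]
tool_rot: [0.988, 0.155, -0.0, -0.0]
force: [1.0, 0.1, -1.1]
finger_gap: 0.603
gripper_force: 0.0
```

Request:
play_rows(
  rows=[
    [[0,0,0],[25,-26,0],0.4],
    [[0,0,0],[25,-26,0],0.4],
    [[0,0,0],[25,-26,0],0.4],
    [[0,0,0],[25,-26,0],0.4],
    [[0,0,0],[25,-26,0],0.4],
    [[0,0,0],[25,-26,0],0.4],
    [[0,0,0],[25,-26,0],0.4],
    [[0,0,0],[25,-26,0],0.4],
    [[0,0,0],[25,-26,0],0.4],
    [[0,0,0],[25,-26,0],0.4],
    [[0,0,0],[25,-26,0],0.4],
    [[0,0,0],[25,-26,0],0.4],
  ],
)

```text
t: 2.1
tcp_pos: [0.5399, 0.1202, 0.3189]
tool_rot: [0.988, 0.155, -0.0, 0.0]
force: [0.4, -0.2, -0.1]
finger_gap: 0.595
gripper_force: 0.0
```

Request:
play_rows(
  rows=[
    [[0,0,5],[0,0,15],0.4],
    [[0,0,5],[0,0,15],0.4],
    [[0,0,5],[0,0,15],0.4],
    [[0,0,5],[0,0,15],0.4],
    [[0,0,0],[0,0,0],0.4],
    [[0,0,0],[0,0,0],0.4],
  ],
)

```text
t: 2.6
tcp_pos: [0.539, 0.1183, 0.2584]
tool_rot: [1.0, -0.017, -0.001, 0.0]
force: [0.7, -0.8, -0.6]
finger_gap: 0.601
gripper_force: 0.0
```

```bash
python3 - <<'E'
from h import *
s=sense();print(s["t"],s["tcp_pos"],R.from_quat(s["tool_rot"]).as_matrix()[:,:2].round(3),s["q"],s["finger_gap"],s["force"])
k=cam("wrist");print(k)
I,D=snapshot("wrist");cv2.imwrite("pics/w1.png",I[...,::-1]);np.savez("w1.npz",I=I,D=D,k=np.array(k,dtype=object))
E
```

```text
2.6 [0.53903676 0.1183265  0.25841513] [[ 0.999 -0.035]
 [-0.035 -0.999]
 [-0.003  0.   ]] [ 1.35841084e-02  4.07295179e-01  1.59344856e+00 -2.48299744e-05
  1.14368727e+00  1.61935118e+00] 0.6007892176991615 [ 0.74432093 -0.82755595 -0.56376258]
(np.float64(308.854713908258), 315.06774933978704, 196.71864329854466, array([0.62315101, 0.11494003, 0.39319032]), array([[-3.63593508e-02, -9.43864947e-01, -3.28324474e-01],
       [-9.99338623e-01,  3.41565311e-02,  1.24759238e-02],
       [-5.61162016e-04,  3.28560944e-01, -9.44482605e-01]]))
```

View pics/w1.png

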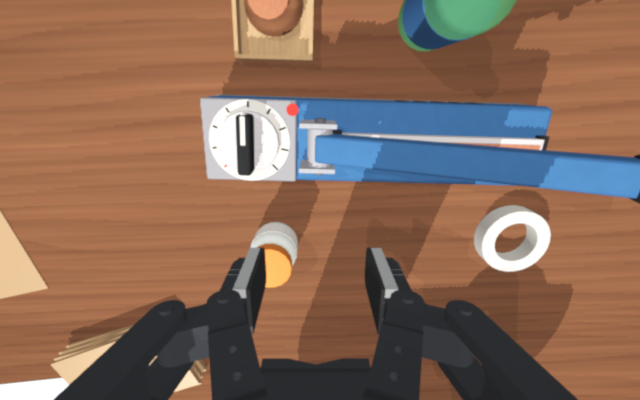

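The wrist view shows the dial bar from about (245,115), its white end, to (245,175), and the panel from (202,97) to (297,180). The red off tick is at about (225,165). Next I'll measure the dial axis and bar yaw.

```bash
python3 - <<'E'
from h import *
d=np.load("w1.npz",allow_pickle=True);I=d["I"];D=d["D"];k=tuple(d["k"])
P=pts(k,D)
box=np.zeros(D.shape,bool);box[90:190,195:300]=1
top=box&(P[...,2]>.096)&(P[...,2]<.112)
q=P[top];print("bar top z",np.median(q[:,2]),len(q))
c=np.argwhere(top)[:,::-1]
def rect(c,z):
    w=np.array([onz(k,u,v,z)[:2] for u,v in c])*1000
    r=cv2.minAreaRect(w.astype(np.float32));return np.round(r[0],1),np.round(r[1],1),round(r[2],1)
print("bar",rect(c,.103))
# white scale + skirt : bright low-sat
h=cv2.cvtColor(I,cv2.COLOR_RGB2HSV)
pan=box&(P[...,2]>.064)&(P[...,2]<.079)
q=P[pan];print("panel z",np.median(q[:,2]),rect(np.argwhere(pan&(h[...,1]<60))[:,::-1],.072))
wh=(box&(h[...,2]>190)&(h[...,1]<50)).astype(np.uint8)
cs=max(cv2.findContours(wh,0,1)[0],key=cv2.contourArea)
hull=cv2.convexHull(cs)[:,0]
w=np.array([onz(k,u,v,.072)[:2] for u,v in hull])*1000
print("scale circ",cv2.minEnclosingCircle(w.astype(np.float32)),cv2.fitEllipse(w.astype(np.float32)))
sk=box&(P[...,2]>.0785)&(P[...,2]<.084); print("skirt z",np.median(P[sk][:,2]),cv2.minEnclosingCircle((P[sk][:,:2]*1000).astype(np.float32)))
# white line
wl=top&(h[...,2]>150);print("line",P[wl].mean(0)if wl.any() else None)
# red
red=(cv2.inRange(h,(0,70,60),(8,255,255))>0)|(cv2.inRange(h,(172,70,60),(180,255,255))>0)
n,l,st,ce=cv2.connectedComponentsWithStats((red&box).astype(np.uint8))
for i in range(1,n):print("red",st[i,4],onz(k,*ce[i],.072).round(4))
T=np.load("top0.npz");kt=cam("top")
b=(T["I"].max(-1)<70);bx=np.zeros_like(b);bx[175:205,250:270]=1;m=np.argwhere(b&bx)
print("top-view black centroid",m.mean(0),onz(kt,*m.mean(0)[::-1],.103))
# two-view height: ends of bar, wrist vs top ray
def tri(a,b):
    (p,d),(r,e)=a,b;A=np.stack([d,-e],1);x=np.linalg.lstsq(A,r-p,rcond=None)[0];return (p+d*x[0]+r+e*x[1])/2
print("tri",tri(ray(k,*c.mean(0)),ray(kt,259,190)))
E
```

```text
bar top z 0.10310598374933164 944
bar (array([575.6, 183.6]), array([14.8, 57.9]), 84.1)
panel z 0.07292844851294833 (array([575.2, 182.6]), array([98.8, 83.6]), 86.3)
scale circ ((575.2205810546875, 184.99871826171875), 61.15913009643555) ((572.7114868164062, 184.0706787109375), (98.69409942626953, 133.61094665527344), 175.99310302734375)
skirt z 0.08153498312898877 ((575.2029418945312, 184.3642120361328), 30.957338333129883)
line [0.58695199 0.18422218 0.10342759]
red 4 [0.6215 0.2156 0.072 ]
red 3 [0.6221 0.2081 0.072 ]
red 2 [0.622  0.2036 0.072 ]
red 2 [0.6217 0.1957 0.072 ]
red 5 [0.6198 0.1687 0.072 ]
red 1 [0.6177 0.1391 0.072 ]
red 2 [0.6175 0.1317 0.072 ]
red 127 [0.6052 0.1392 0.072 ]
red 3 [0.5503 0.2133 0.072 ]
red 1 [0.5308 0.1554 0.072 ]
red 1 [0.5303 0.1402 0.072 ]
top-view black centroid [195.28 258.78] [0.56192226 0.18602307 0.103     ]
tri [0.57570178 0.18582456 0.09530021]
```

Request:
play_rows(
  rows=[
    [[0,0,0],[11.4,-22.3,0],0.55],
    [[0,0,0],[11.4,-22.3,0],0.55],
    [[0,0,0],[11.4,-22.3,0],0.55],
    [[0,0,4],[0,0,20],0.55],
    [[0,0,0],[0,0,30],0.55],
    [[0,0,0],[0,0,30],0.55],
    [[0,0,0],[0,0,30],0.55],
    [[0,0,0],[0,0,15],0.55],
    [[0,0,0],[0,0,5],0.55],
    [[0,0,0],[0,0,0],0.55],
    [[0,0,0],[0,0,0],0.55],
    [[0,0,0],[0,0,0],0.55],
  ],
)

```text
t: 3.65
tcp_pos: [0.578, 0.184, 0.1313]
tool_rot: [0.999, -0.053, 0.002, -0.0]
force: [0.5, -0.1, -0.1]
finger_gap: 0.453
gripper_force: 0.0
```

```bash
python3 - <<'E'
from h import *
s=sense();M=R.from_quat(s["tool_rot"]).as_matrix();print(s["t"],s["tcp_pos"],M[:,:2].round(3),np.degrees(np.arctan2(M[1,0],M[0,0])),s["q"],s["finger_gap"],s["force"])
print("to go tool xyz mm",(M.T@(np.array([.5755,.184,.093])-s["tcp_pos"])*1000).round(1))
k=cam("wrist");I,D=snapshot("wrist");cv2.imwrite("pics/w2.png",I[...,::-1]);P=pts(k,D)
for p in [(.5755,.184,.103)]:print(proj(k,p))
m=(P[...,2]>.097)&(P[...,2]<.11)&(abs(P[...,0]-.576)<.045)&(abs(P[...,1]-.184)<.015)
r=cv2.minAreaRect((P[m][:,:2]*1000).astype(np.float32));print(m.sum(),r)
E
```

```text
3.65 [0.57803617 0.18404079 0.13132714] [[ 0.994 -0.107]
 [-0.107 -0.994]
 [ 0.004 -0.001]] -6.118726448794032 [1.24218233e-01 6.38384656e-01 1.57621606e+00 1.99861725e-05
 9.22852219e-01 1.80179251e+00] 0.45302754114437155 [ 0.4893736  -0.05980953 -0.13647043]
to go tool xyz mm [-2.7  0.3 38.3]
(np.float64(315.23004234437684), np.float64(244.9497285937444))
2063 ((575.5525512695312, 184.6046600341797), (14.025429725646973, 58.64183044433594), 85.1697998046875)
```

View pics/w2.png

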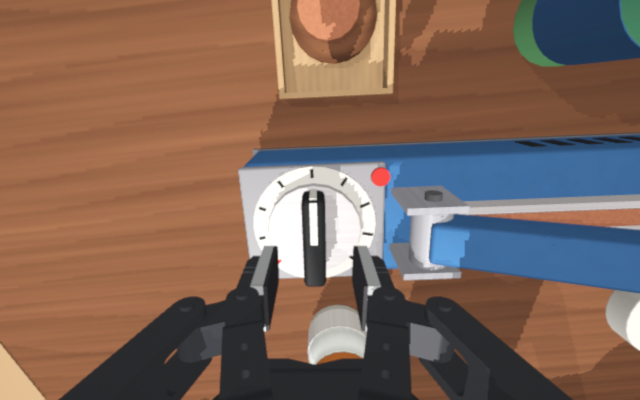

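The bar sits centred between the fingers: its axis is at about (315,245) and the bar runs from (315,192) to (315,285). I'll go down and grip.

Request:
play_rows(
  rows=[
    [[0,0,0],[-1.3,0,10],0.55],
    [[0,0,0],[-1.3,0,10],0.55],
    [[0,0,0],[0,0,10],0.55],
    [[0,0,0],[0,0,6],0.55],
    [[0,0,0],[0,0,2],0.55],
    [[0,0,0],[0,0,0],0.9],
    [[0,0,0],[0,0,0],1.0],
    [[0,0,0],[0,0,0],1.0],
    [[0,0,0],[0,0,0],1.0],
    [[0,0,0],[0,0,0],1.0],
    [[0,0,0],[0,0,0],1.0],
    [[0,0,0],[0,0,0],1.0],
  ],
  grip_force=35,
)

```text
t: 4.7
tcp_pos: [0.574, 0.1851, 0.0912]
tool_rot: [0.999, -0.054, 0.0, -0.001]
force: [2.0, 4.9, -5.1]
finger_gap: 0.152
gripper_force: 37.9
```

Request:
play_rows(
  rows=[
    [[0,0,-3],[0,0,-1],1],
    [[0,0,-6],[0,0,0],1],
    [[0,0,-6],[0,0,0],1],
    [[0,0,-6],[0,0,0],1],
    [[0,0,-6],[0,0,0],1],
    [[0,0,-6],[0,0,0],1],
    [[0,0,-6],[0,0,0],1],
    [[0,0,-6],[0,0,0],1],
    [[0,0,-6],[0,0,0],1],
    [[0,0,-6],[0,0,0],1],
    [[0,0,-6],[0,0,0],1],
    [[0,0,-6],[0,0,0],1],
  ],
)

```text
t: 5.7
tcp_pos: [0.5746, 0.1842, 0.0912]
tool_rot: [0.852, 0.523, 0.001, 0.0]
force: [2.8, 2.9, -12.1]
finger_gap: 0.158
gripper_force: 37.0
```

```bash
cat > s.py <<'E'
from h import *
s=sense();M=R.from_quat(s["tool_rot"]).as_matrix();print(s["t"],s["tcp_pos"],"yaw",np.degrees(np.arctan2(M[1,0],M[0,0])).round(2),"q",s["q"].round(2),"gap",s["finger_gap"],"F",np.round(s["force"],1),"T",np.round(s["ft_torque"],2),"gf",s["gripper_force"])
E
python3 s.py
```

```text
5.7 [0.57463413 0.18418224 0.09123597] yaw 63.13 q [0.13 0.69 1.6  0.   0.84 0.59] gap 0.1579231495768326 F [  2.8   2.9 -12.1] T [ 0.38 -0.71 -0.09] gf 37.03530192375183
```

Request:
play_rows(
  rows=[
    [[0,0,-6],[0,0,1],1],
    [[0,0,-6],[0,0,0],1],
    [[0,0,-6],[0,0,0],1],
    [[0,0,-6],[0,0,0],1],
    [[0,0,-6],[0,0,0],1],
    [[0,0,-6],[0,0,0],1],
    [[0,0,-6],[0,0,0],1],
    [[0,0,-6],[0,0,0],1],
    [[0,0,-6],[0,0,0],1],
    [[0,0,-6],[0,0,0],1],
    [[0,0,-3],[0,0,0],1],
    [[0,0,0],[0,0,0],1],
  ],
)

```text
t: 6.7
tcp_pos: [0.5756, 0.1844, 0.0912]
tool_rot: [0.455, 0.891, 0.001, 0.002]
force: [5.1, 3.5, -7.6]
finger_gap: 0.156
gripper_force: 37.5
```

```bash
python3 s.py
```

```text
6.7 [0.57561105 0.1843527  0.09117916] yaw 125.9 q [ 0.13  0.7   1.6   0.    0.84 -0.5 ] gap 0.1558600181059607 F [ 5.1  3.5 -7.6] T [ 0.63 -0.8   0.06] gf 37.48574495315552
```

Request:
play_rows(
  rows=[
    [[0,0,-2],[0,0,0],1],
    [[0,0,-2],[0,0,0],1],
    [[0,0,-1],[0,0,0],1],
    [[0,0,-1],[0,0,0],1],
    [[0,0,0],[0,0,0],1],
  ],
)

```text
t: 7.12
tcp_pos: [0.5757, 0.1844, 0.0912]
tool_rot: [0.409, 0.913, 0.001, 0.002]
force: [4.9, 3.0, -8.2]
finger_gap: 0.155
gripper_force: 37.5
```

```bash
python3 s.py
```

```text
7.1167 [0.57570932 0.18442672 0.09121757] yaw 131.73 q [ 0.13  0.7   1.6   0.    0.84 -0.6 ] gap 0.15517601498959063 F [ 4.9  3.  -8.2] T [ 0.58 -0.82 -0.13] gf 37.467647194862366
```

Request:
play_rows(
  rows=[
    [[0,0,-1],[0,0,0],1],
    [[0,0,-1],[0,0,0],1],
    [[0,0,0],[0,0,0],1],
  ],
)

```text
t: 7.37
tcp_pos: [0.5757, 0.1844, 0.0912]
tool_rot: [0.394, 0.919, 0.002, 0.001]
force: [4.4, 2.7, -7.6]
finger_gap: 0.151
gripper_force: 40.6
```

```bash
python3 s.py
```

```text
7.3667 [0.57569032 0.1844497  0.09123607] yaw 133.54 q [ 0.12  0.7   1.6   0.    0.84 -0.64] gap 0.15081312650542103 F [ 4.4  2.7 -7.6] T [ 0.6  -0.74 -0.81] gf 40.55903971195221
```

The stop is reached: the moment jumped from -0.13 to -0.81 N m at a yaw of about 132°. I'll release, lift and check.

Request:
play_rows(
  rows=[
    [[0,0,0],[0,0,0],1],
    [[0,0,0],[0,0,0],0.6],
    [[0,0,0],[0,0,0],0.55],
    [[0,0,0],[0,0,0],0.55],
    [[0,0,0],[0,0,-10],0.55],
    [[0,0,0],[0,0,-30],0.55],
    [[0,0,0],[0,0,-40],0.55],
    [[0,0,0],[0,0,-40],0.55],
    [[0,0,0],[0,0,-40],0.55],
    [[0,0,0],[0,0,-35],0.55],
    [[0,0,0],[0,0,0],0.55],
  ],
)

```text
t: 8.28
tcp_pos: [0.5779, 0.1847, 0.2962]
tool_rot: [0.392, 0.92, 0.004, 0.008]
force: [0.9, 0.9, 0.5]
finger_gap: 0.452
gripper_force: 0.0
```

```bash
python3 s.py; python3 - <<'E'
from h import *
for n in("wrist","top","scene"):
    k=cam(n);I,D=snapshot(n);P=pts(k,D)
    m=(P[...,2]>.097)&(P[...,2]<.11)&(np.hypot(P[...,0]-.5755,P[...,1]-.1845)<.034)
    if m.sum()<10: print(n,m.sum());continue
    r=cv2.minAreaRect((P[m][:,:2]*1000).astype(np.float32));w=m&(I.min(-1)>140)
    print(n,m.sum(),r,P[w].mean(0))
    if n=="wrist":
        cv2.imwrite("pics/w3.png",I[...,::-1])
E
```

```text
8.2833 [0.57787282 0.18473474 0.29623335] yaw 133.88 q [ 0.13  0.44  1.43 -0.    1.26 -0.64] gap 0.45168552702398707 F [0.9 0.9 0.5] T [-0.01 -0.05 -0.03] gf 0.0
wrist 657 ((574.6693115234375, 185.49429321289062), (13.953513145446777, 58.92045211791992), 41.385231018066406) [0.56806938 0.19466349 0.10294457]
top 0
scene 124 ((576.9884643554688, 184.68003845214844), (13.872154235839844, 57.95010757446289), 41.87772750854492) [0.57171918 0.19282979 0.1033832 ]
```

View pics/w3.png

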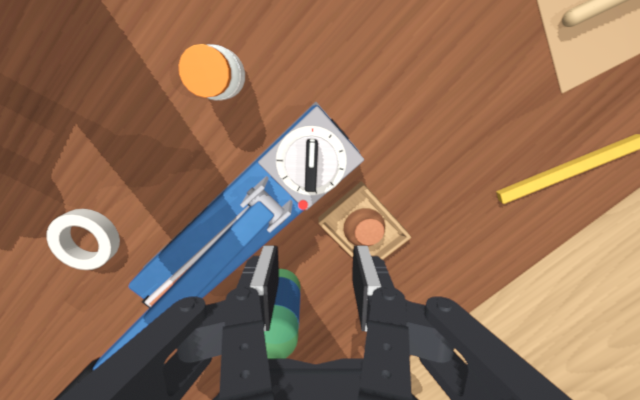

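The dial bar runs from (311,140) to (311,192), with the pointer at a world angle of 131.5° (off is at about 131.3°). It stands on the red tick, so the dial is off. Next I go above the grip with the fingers shut.

Request:
play_rows(
  rows=[
    [[0,0,6.8],[0,0,0],1],
    [[0,0,6.8],[0,0,0],1],
    [[0,0,6.8],[0,0,0],1],
    [[0,0,6.8],[0,0,0],1],
    [[0,0,6.8],[0,0,0],1],
    [[0,0,6.8],[0,0,0],1],
    [[0,0,6.8],[0,0,0],1],
  ],
)

```text
t: 9.02
tcp_pos: [0.5723, 0.1838, 0.284]
tool_rot: [0.732, 0.681, -0.002, -0.002]
force: [-0.2, -0.6, -0.3]
finger_gap: -0.003
gripper_force: 0.0
```

Request:
play_rows(
  rows=[
    [[0,0,0],[-37,0,0],1],
    [[0,0,0],[-37,0,0],1],
    [[0,0,0],[-37,0,0],1],
    [[0,0,0],[-37,0,0],1],
    [[0,0,0],[-37,0,0],1],
    [[0,0,0],[-37,0,0],1],
    [[0,0,0],[-37,0,0],1],
    [[0,0,0],[-37,0,0],1],
    [[0,0,0],[-37,0,0],1],
    [[0,0,0],[0,0,0],1],
    [[0,0,0],[0,0,0],1],
  ],
)

```text
t: 9.93
tcp_pos: [0.5507, -0.1497, 0.2843]
tool_rot: [0.731, 0.682, -0.001, -0.002]
force: [-0.7, 0.7, -0.3]
finger_gap: -0.002
gripper_force: 0.0
```

```bash
python3 s.py; python3 - <<'E'
from h import *
s=sense();M=R.from_quat(s["tool_rot"]).as_matrix();print(M.round(3))
for n in("wrist","scene"):
    k=cam(n);I,D=snapshot(n);P=pts(k,D)
    m=(P[...,2]>.17)&(P[...,2]<.236)&(P[...,1]<-.09)&(P[...,1]>-.25)&(abs(P[...,0]-.555)<.05)&(I.max(-1)<75)
    q=P[m]
    if len(q)<10: print(n,len(q));continue
    r=cv2.minAreaRect((q[:,:2]*1000).astype(np.float32));print(n,len(q),r,q[:,2].min(),q[:,2].max())
    c=np.array(r[0])/1000;near=np.hypot(*(q[:,:2]-c).T)<.008;print("z@centre",np.median(q[near][:,2]))
    if n=="wrist":cv2.imwrite("pics/w4.png",I[...,::-1])
E
```

```text
9.9333 [ 0.55074286 -0.14972028  0.2842525 ] yaw 86.02 q [-0.46  0.41  1.51  0.    1.23 -0.39] gap -0.0016625014563636223 F [-0.7  0.7 -0.3] T [ 0.05 -0.02 -0.01] gf 0.0
[[ 0.069  0.998 -0.004]
 [ 0.998 -0.069  0.002]
 [ 0.002 -0.004 -1.   ]]
wrist 3166 ((553.9024658203125, -142.0264892578125), (74.06312561035156, 31.937471389770508), 86.119140625) 0.192068922987135 0.22422548730867656
z@centre 0.20950151743685136
scene 1457 ((556.5411987304688, -149.47488403320312), (91.86234283447266, 33.280548095703125), 86.03080749511719) 0.17540706809431134 0.22683029473079364
z@centre 0.21411316286454338
```

View pics/w4.png

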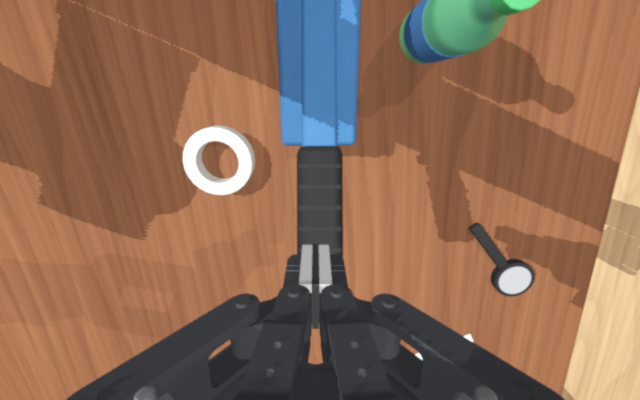

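The grip is centred at about (320,195), directly ahead of the closed fingertips at (316,265). I'm going down to contact.

Request:
play_rows(
  rows=[
    [[0,0,0],[1,3.5,15],1],
    [[0,0,0],[0,0,15],1],
    [[0,0,0],[0,0,15],1],
    [[0,0,0],[0,0,10],1],
    [[0,0,0],[0,0,5],1],
    [[0,0,0],[0,0,3],1],
    [[0,0,0],[0,0,2],1],
    [[0,0,0],[0,0,0],1],
  ],
)

```text
t: 10.7
tcp_pos: [0.5553, -0.1463, 0.2218]
tool_rot: [0.73, 0.684, 0.0, -0.001]
force: [-2.3, 3.9, 4.9]
finger_gap: 0.001
gripper_force: 2.5
```

```bash
python3 s.py
```

```text
10.7 [ 0.55534545 -0.14627589  0.22182778] yaw 86.28 q [-0.45  0.48  1.58  0.    1.08 -0.39] gap 0.0009710514386546067 F [-2.3  3.9  4.9] T [ 0.6   0.46 -0.03] gf 2.540291491895914
```

Contact at 4.9 N. I'll press along the arc.

Request:
play_rows(
  rows=[
    [[0,0,0],[-1.6,0,4],1],
    [[0,0,0],[-1.6,0,4],1],
    [[0,0,0],[-1.6,0,4],1],
    [[0,0,0],[-1.6,0,4],1],
    [[0,0,0],[-1.6,0,4],1],
    [[0,0,0],[-1.6,0,4],1],
    [[0,0,0],[-1.3,0,4],1],
    [[0,0,0],[-1.3,0,4],1],
    [[0,0,0],[-1.3,0,4],1],
    [[0,0,0],[-1.3,0,4],1],
    [[0,0,0],[-1.3,0,4],1],
    [[0,0,0],[-1.3,0,4],1],
  ],
)

```text
t: 11.7
tcp_pos: [0.5543, -0.1636, 0.1732]
tool_rot: [0.73, 0.683, 0.001, -0.001]
force: [-2.1, 6.9, 7.6]
finger_gap: -0.002
gripper_force: 4.0
```

```bash
python3 s.py
```

```text
11.7 [ 0.55431078 -0.1636057   0.173212  ] yaw 86.22 q [-0.48  0.55  1.62  0.    0.98 -0.42] gap -0.0023544268652978886 F [-2.1  6.9  7.6] T [1.13 0.4  0.03] gf 3.9646673016250134
```

Request:
play_rows(
  rows=[
    [[0,0,0],[-0.9,0,4.3],1],
    [[0,0,0],[-0.9,0,4.3],1],
    [[0,0,0],[-0.9,0,4.3],1],
    [[0,0,0],[-0.9,0,4.3],1],
    [[0,0,0],[-0.9,0,4.3],1],
    [[0,0,0],[-0.9,0,4.3],1],
    [[0,0,0],[-0.5,0,4.3],1],
    [[0,0,0],[-0.5,0,4.3],1],
    [[0,0,0],[-0.5,0,4.3],1],
    [[0,0,0],[-0.5,0,4],1],
    [[0,0,0],[-0.5,0,4],1],
    [[0,0,0],[0,0,3],1],
  ],
)

```text
t: 12.7
tcp_pos: [0.5538, -0.1718, 0.124]
tool_rot: [0.73, 0.684, 0.0, -0.001]
force: [-2.4, 5.6, 10.9]
finger_gap: 0.003
gripper_force: 5.6
```

```bash
python3 s.py
```

```text
12.7 [ 0.55376403 -0.17177044  0.12398666] yaw 86.24 q [-0.49  0.62  1.65  0.    0.87 -0.43] gap 0.0025265365348384073 F [-2.4  5.6 10.9] T [0.95 0.6  0.01] gf 5.554876837413758
```

Still a few mm from the stop. I'll continue slowly.

Request:
play_rows(
  rows=[
    [[0,0,0],[0,0,2],1],
    [[0,0,0],[0,0,2],1],
    [[0,0,0],[0,0,1],1],
    [[0,0,0],[0,0,0],1],
  ],
)

```text
t: 13.03
tcp_pos: [0.5537, -0.1721, 0.1199]
tool_rot: [0.73, 0.684, 0.0, -0.0]
force: [-4.9, 5.7, 15.1]
finger_gap: 0.003
gripper_force: 7.0
```

```bash
python3 s.py
```

```text
13.0333 [ 0.55374054 -0.17208111  0.11993681] yaw 86.26 q [-0.49  0.63  1.65  0.    0.86 -0.43] gap 0.002689440934199887 F [-4.9  5.7 15.1] T [0.94 0.76 0.07] gf 7.042550369169476
```

Request:
play_rows(
  rows=[
    [[0,0,0],[0,0,1],1],
    [[0,0,0],[0,0,1],1],
    [[0,0,0],[0,0,0],1],
  ],
)

```text
t: 13.28
tcp_pos: [0.5538, -0.1721, 0.1195]
tool_rot: [0.73, 0.684, 0.0, -0.0]
force: [-7.0, 6.0, 23.7]
finger_gap: 0.002
gripper_force: 11.8
```

```bash
python3 s.py
```

```text
13.2833 [ 0.55378012 -0.17207088  0.11952017] yaw 86.27 q [-0.49  0.63  1.65  0.    0.86 -0.43] gap 0.0016036899455907365 F [-7.   6.  23.7] T [1.17 1.23 0.04] gf 11.752964780316688
```

At the stop: the force rises to 24 N and the tool barely moves. I'll hold for about 2.75 s.

Request:
play_rows(
  rows=[
    [[0,0,0],[0,0,0],1],
    [[0,0,0],[0,0,0],1],
    [[0,0,0],[0,0,0],1],
    [[0,0,0],[0,0,0],1],
    [[0,0,0],[0,0,0],1],
    [[0,0,0],[0,0,0],1],
    [[0,0,0],[0,0,0],1],
    [[0,0,0],[0,0,0],1],
    [[0,0,0],[0,0,0],1],
    [[0,0,0],[0,0,0],1],
    [[0,0,0],[0,0,0],1],
    [[0,0,0],[0,0,0],1],
  ],
)

```text
t: 14.28
tcp_pos: [0.5538, -0.1721, 0.1195]
tool_rot: [0.73, 0.684, 0.0, -0.0]
force: [-7.2, 6.5, 22.8]
finger_gap: -0.002
gripper_force: 11.7
```

Request:
play_rows(
  rows=[
    [[0,0,0],[0,0,0],1],
    [[0,0,0],[0,0,0],1],
    [[0,0,0],[0,0,0],1],
    [[0,0,0],[0,0,0],1],
    [[0,0,0],[0,0,0],1],
    [[0,0,0],[0,0,0],1],
    [[0,0,0],[0,0,0],1],
    [[0,0,0],[0,0,0],1],
    [[0,0,0],[0,0,0],1],
    [[0,0,0],[0,0,0],1],
    [[0,0,0],[0,0,0],1],
    [[0,0,0],[0,0,0],1],
  ],
)

```text
t: 15.28
tcp_pos: [0.5538, -0.1721, 0.1195]
tool_rot: [0.73, 0.684, 0.0, -0.0]
force: [-6.5, 6.4, 23.1]
finger_gap: 0.001
gripper_force: 11.7
```

Request:
play_rows(
  rows=[
    [[0,0,0],[0,0,0],1],
    [[0,0,0],[0,0,0],1],
    [[0,0,0],[0,0,0],1],
    [[0,0,0],[0,0,0],1],
    [[0,0,0],[0,0,0],1],
    [[0,0,0],[0,0,0],1],
    [[0,0,0],[0,0,0],1],
    [[0,0,0],[0,0,0],1],
    [[0,0,0],[0,0,0],1],
  ],
)

```text
t: 16.03
tcp_pos: [0.5538, -0.1721, 0.1195]
tool_rot: [0.73, 0.684, 0.0, -0.0]
force: [-6.7, 7.6, 23.3]
finger_gap: 0.001
gripper_force: 11.7
```

```bash
python3 s.py; python3 - <<'E'
from h import *
I,D=snapshot("scene");cv2.imwrite("pics/s2.png",I[...,::-1])
E
```

```text
16.0333 [ 0.55377736 -0.17207391  0.11951776] yaw 86.27 q [-0.49  0.63  1.65  0.    0.86 -0.43] gap 0.0005811136467895209 F [-6.7  7.6 23.3] T [1.17 1.17 0.04] gf 11.723285573534667
```

View pics/s2.png

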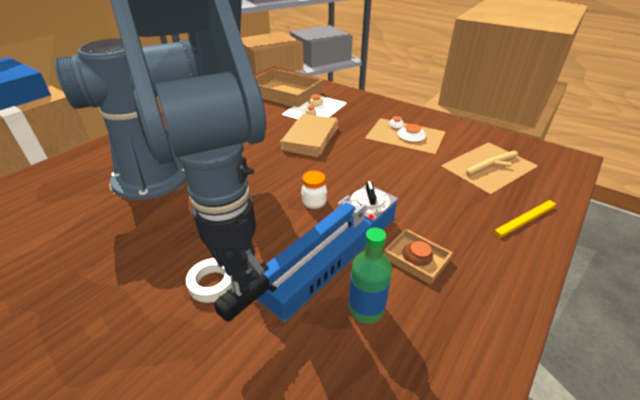

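The arm is level and fully down, with the grip under the fingers at about (240,290) and everything else undisturbed. I'll ease it back up along the arc.

Request:
play_rows(
  rows=[
    [[0,0,0],[0,0,-2],1],
    [[0,0,0],[0,0,-3],1],
    [[0,0,0],[0.2,0,-4],1],
    [[0,0,0],[0.5,0,-4],1],
    [[0,0,0],[0.5,0,-4],1],
    [[0,0,0],[0.5,0,-4],1],
    [[0,0,0],[0.5,0,-4],1],
    [[0,0,0],[0.6,0,-4],1],
    [[0,0,0],[0.8,0,-4],1],
    [[0,0,0],[0.8,0,-4],1],
    [[0,0,0],[0.9,0,-4],1],
    [[0,0,0],[0.9,0,-4],1],
  ],
)

```text
t: 17.08
tcp_pos: [0.5542, -0.1661, 0.1623]
tool_rot: [0.73, 0.684, 0.0, -0.0]
force: [-3.2, 3.5, 8.2]
finger_gap: 0.0
gripper_force: 4.3
```

Request:
play_rows(
  rows=[
    [[0,0,0],[0.9,0,-4],1],
    [[0,0,0],[1,0,-4],1],
    [[0,0,0],[1.1,0,-4],1],
    [[0,0,0],[1.2,0,-4],1],
    [[0,0,0],[1.2,0,-4],1],
    [[0,0,0],[1.3,0,-4],1],
    [[0,0,0],[1.3,0,-4],1],
    [[0,0,0],[1.3,0,-4],1],
    [[0,0,0],[1.4,0,-4],1],
    [[0,0,0],[1.5,0,-4],1],
    [[0,0,0],[1.5,0,-4],1],
    [[0,0,0],[1.5,0,-3],1],
  ],
)

```text
t: 18.08
tcp_pos: [0.5551, -0.1516, 0.2091]
tool_rot: [0.73, 0.684, -0.0, 0.0]
force: [-3.1, 1.3, 6.4]
finger_gap: 0.0
gripper_force: 3.0
```

```bash
python3 s.py
```

```text
18.0833 [ 0.55514941 -0.15163545  0.2091125 ] yaw 86.26 q [-0.46  0.5   1.59 -0.    1.05 -0.39] gap 7.936116114956673e-05 F [-3.1  1.3  6.4] T [ 0.28  0.66 -0.07] gf 2.9872931353747845
```

Still in contact, about 14 mm from the top. I'll do the rest slowly, then move clear.

Request:
play_rows(
  rows=[
    [[0,0,0],[1,0,-2.5],1],
    [[0,0,0],[1,0,-2.5],1],
    [[0,0,0],[1,0,-2.5],1],
    [[0,0,0],[0.6,0,-2],1],
    [[0,0,0],[0.6,0,-2],1],
    [[0,0,0],[0.4,0,-1.5],1],
    [[0,0,0],[0,0,-1.5],1],
    [[0,0,0],[0,0,-1.5],1],
    [[0,0,0],[0,0,-1.5],1],
    [[0,0,0],[0,0,-1.5],1],
    [[0,0,0],[0,0,-1.5],1],
    [[0,0,0],[0,0,0],1],
  ],
)

```text
t: 19.08
tcp_pos: [0.5562, -0.1471, 0.2293]
tool_rot: [0.73, 0.684, 0.0, 0.001]
force: [0.3, 0.6, -0.5]
finger_gap: 0.003
gripper_force: 0.0
```

Request:
play_rows(
  rows=[
    [[0,0,0],[0,0,-5],1],
    [[0,0,0],[0,0,-15],1],
    [[0,0,0],[0,0,-25],1],
    [[0,0,0],[0,0,-30],1],
    [[0,0,0],[0,0,0],1],
    [[0,0,0],[0,0,0],1],
  ],
)

```text
t: 19.58
tcp_pos: [0.5569, -0.1472, 0.3065]
tool_rot: [0.73, 0.684, 0.001, 0.003]
force: [0.0, -0.4, -0.9]
finger_gap: -0.004
gripper_force: 0.0
```

```bash
python3 s.py; python3 - <<'E'
from h import *
k=cam("scene");I,D=snapshot("scene");P=pts(k,D)
m=(P[...,2]>.17)&(P[...,2]<.236)&(P[...,1]<-.09)&(P[...,1]>-.25)&(abs(P[...,0]-.555)<.05)&(I.max(-1)<75);q=P[m]
print("grip",cv2.minAreaRect((q[:,:2]*1000).astype(np.float32)),q[:,2].max())
m=(P[...,2]>.097)&(P[...,2]<.11)&(np.hypot(P[...,0]-.5755,P[...,1]-.1845)<.034)
print("bar",cv2.minAreaRect((P[m][:,:2]*1000).astype(np.float32)))
I0=np.load("scene0.npz")["I"]
for a in [(slice(165,210),slice(298,332)),(slice(228,325),slice(345,392)),(slice(232,285),slice(392,455)),(slice(255,305),slice(185,212))]:print(np.abs(I[a].astype(int)-I0[a]).mean().round(1))
E
```

```text
19.5833 [ 0.55691677 -0.14720561  0.30647465] yaw 86.27 q [-0.45  0.39  1.48 -0.    1.27 -0.39] gap -0.003762900053780849 F [ 0.  -0.4 -0.9] T [0.01 0.02 0.02] gf 0.0
grip ((556.1834106445312, -150.10549926757812), (90.75554656982422, 33.67009353637695), 86.88423156738281) 0.2266044804664727
bar ((578.0411987304688, 183.97792053222656), (14.178009986877441, 56.46846008300781), 41.2052001953125)
4.1
3.0
3.9
14.9
```

```bash
python3 -c "
from station import *
print(sign_off())"
```

```text
the job is handed in; nothing more can be done
None
```

The job is handed in: the timer dial is at its off stop, and only after that was the sealing arm pressed to its stop, held for about 2.75 s, eased back up under the gripper and let go; the other things on the table look unmoved, though I only checked the tape roll by eye in a picture.

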